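# Lock a tube rack onto the shaker with its socket key

### The arm

A 6-joint arm with a two-finger parallel gripper is mounted at the origin on a cart in front of the work surface, level with it; the furniture and walls round the work are solid. World frame = base frame: x ahead of the robot, y to its left, z up, the work surface at z = 0. Lengths are in m, angles in degrees, forces in N, time in s.
With the tool pointing down it reaches from about 0.425 to 0.95 m from the base axis. Payload 14.7 kg.
Tool frame: the origin (TCP) lies between the finger pads; the fingertips stand 17 mm ahead of it and the grasp point (between the pads) lies 2 mm behind it; z points along the fingers, y is the line along which they close (so a half turn about z gives the same grasp; the last joint's range is limited). The gripper opens to 85 mm and grips with 20 to 120 N. Pads are 22 mm wide; open, the fingers measure 114 mm over their backs; the gripper's body (76 mm by 85 mm) begins 54 mm behind the grasp point. The pads swing forward as they close: fully open they stand 13 mm farther back than shut.
Start: joints at [-74.347, 27.513, 91.461, -0, 61.026, -2.67], TCP at [0.204, -0.617, 0.248] pointing down, gripper open.
Joint ranges: [-157.49, 157.49], [-46.99, 117.5], [13.45, 153.17], [-89.5, 269.5], [5.16, 153.95], [-167.48, 167.48]. Speed limits (degrees/s): [108.29, 108.29, 136.94, 172.46, 172.46, 172.46].

### API

Orientations are given as [roll, pitch, yaw] about the fixed x, y, z axes, in that order (R = Rz(yaw) Ry(pitch) Rx(roll)).
In Python, from cell import manip, camera, job gives the robot as it stands.
- The arm moves only by the tool drive_tool, never from a script. Its argument "deltas" is a list of rows, each an object with "xyz": the shift along the tool's x, y, z in units of 60 mm (1.0 is 60 mm), a list of three; "delta_rot": the turn, a rotation vector about the tool's x, y, z in units of 8 degrees (1.0 is 8 degrees), a list of three; "hand": the opening, from 0 (shut) to 1 (fully open). A call has 1 to 10 rows; each row shifts and turns the commanded pose from where the row before left it, along the tool's axes as they then stand; what a row does not reach is not made up. A row lasts 1/8 s, in which the tool goes at most 62.5 mm and 10.7 degrees, less where a joint would pass 70% of its speed; a pose out of reach is approached as far as the arm can. A call is refused whole if a number of a shift passes 1 or a number of a turn 1, either way. A call with a gripper value outside its range is refused whole. The fingers move at their own pace and stop on an object; the grip force is fixed at half the most. Time passes only in rows, so rows that do not move let the fingers close. It gives the time, the measured TCP pose, the force, the opening and the grip force at its end, in the units of the state.
- manip.state(): the state, without advancing time (a new reading comes with each control period).
- camera(name): name is "side" or "top" or "wrist"; returns a dict with "pixels" (480x640x3 uint8, red, green, blue), "intrinsics" (3x3 intrinsics, pixels), "R" (3x3) and "t" (3): a world point X has camera coordinates R X + t. Camera axes: x right, y down, z forward; pixel columns grow to the right and rows downward; lengths in m; the calibration is good to about 2 mm. The wrist camera is an equidistant fisheye: a pixel r from the principal point sees the ray r / f radians off the axis. A picture is of the moment at which its call begins. There is no depth.
- job.close_job(): hands the job in; it is judged then, once.
The state is a dict: "time": time; "joint_pos": joint angles; "dq": joint speeds; "joint_efforts": joint torques, N m; "eef_pos": TCP position; "tool_rot": TCP orientation; "ft_force": force on the tool from outside, world axes, zero at the start; "torque": the same for the moment, N m; "width": finger opening in m; "grip_force": force on a finger pad.
Only numpy, scipy, OpenCV 4.12 (cv2) and the standard library are available. Lean on these libraries where they do the work, as an engineer would, in place of code of your own. Each camera call takes 0.05 s, during which the arm holds its last target. There are 200 camera calls.

### The job

Lower the tube rack fully down into the low-railed nest on the shaker's platform, either way round, and let go of it. Then fetch the T-handled socket key from its stand, fit it over the hex head recessed in the hold-down's collar and use the key to turn the head clockwise (seen from above) as far as it goes, so that the steel tongue lies over the end of the rack. Finally lift the key off and put it back upright, fully down in its stand, leaving the two specimen cups and the dish behind the shaker where they are.

Things in the scene. Friction and masses are not known exactly. Their poses are not given: they have to be found in the camera images.
- rack: white open tube rack, 58 x 154 x 70 mm (x, y, z), about 0.16 kg, with four capped tubes fixed in its middle holes, caps up to 92 mm. Origin: centre of its underside, z up, y along its length. Stands on the worktop at the robot's right. Side rails run along both long sides at heights 0-4, 30-34 and 64-68 mm: grasp across the 58 mm at mid length, about 60 mm up.
- nest (a point): centre of the nest floor on the low white shaker's platform (fixed; floor 42 mm above the worktop). Nest 66 (x) by 162 mm (y) inside, rails 10 mm high, 5 mm thick: play of 4 mm (x) and 4 to 7 mm (y) each side. Axes are the shaker's; a seated rack has its long axis along nest y, its origin here. The hold-down stands past the +y end (left, seen from the robot), up to 114 mm above the nest floor.
- hex (a point): foot of the steel hex head, on its vertical axis, 113 mm from nest centre along nest +y, 90 mm above nest floor. Head 20 mm across flats, 16 mm high plus a 3 mm cone, standing on a flat plate inside a fixed dark collar (40 mm inside, 47 outside, 24 high). Frame turns with the head: z up, x along the tongue; two flats face +x and -x. Turns with about 0.15 N m, stays where left.
- tongue (a joint): turn of hex head and tongue, rad: starts at 0 to 0.12 (open: tongue points mostly away from the robot, clear of the nest), grows clockwise seen from above, stops at 1.2 (fully home), where the tongue points along nest -y and reaches about 13 mm over the rack's end, 4 mm above its 70 mm high end plate.
- tongue_tip (a point): end of the steel tongue (14 mm wide, 6 mm thick, 49 mm from the hex's axis), at mid thickness, 77 mm above the nest floor, under the collar's plate
- key: T-handled socket key, 0.15 kg, 96 mm tall, starts upright in its stand. Origin: centre of the open lower end of the socket, z up. Hexagonal socket: 22 mm across flats inside, 22 mm deep, 33.5 mm over outer corners. Fully on the head, this origin is at hex. It goes on when key x is at a multiple of 60 degrees from hex x, within 8 degrees, and has up to 12 degrees of play before it drives.
- key_grip (a point): middle of the key's grey crossbar handle, 88 mm above the key's origin. The bar is 84 mm long along key x, 14 mm wide along key y, 16 mm high, with flat sides, on a 12 mm shaft. Same axes as the key.
- stand_floor (a point): centre of the floor of the round bore in the key's stand, a fixed white plastic block 62 x 62 x 42 mm on the worktop at the far right. Bore 38 mm wide, 37 mm deep (floor 5 mm above the worktop), chamfered mouth. The parked key's origin is here; any rotation will do.
- incubator_edge (a point): foot of the tall incubator's nearest vertical edge (its front left one); the incubator is fixed and taller than the arm's work. Its front runs from here to the robot's right, 15 degrees away from the robot; its left side runs straight back. Rack and key must be carried round in front of this edge, nearer the robot, with about 0.1 m to spare for the gripper.
- specimen_cup_0: lidded specimen cup, 65 mm wide, 68 mm high, behind the shaker; origin at the centre of its underside. Leave alone.
- specimen_cup_1: second lidded specimen cup, same size, behind the shaker; origin at the centre of its underside. Leave alone.
- petri_0: round dish, 59 mm wide, 15 mm high, behind the shaker; origin at the centre of its underside. Leave alone.

How it is judged (in metres and radians):
On the way, in this order (a step that is already met when the one before it is completed fails the run):
1. the rack is seated in the nest and released, the tongue still open (x of rack in the frame of nest between -0.01 and 0.01 m and y of rack in the frame of nest between -0.01 and 0.01 m and z of rack in the frame of nest between -0.004 and 0.004 m and angle between rack's own z axis and vertical below 0.06 rad and value of joint tongue below 0.5 rad and contact force between the fingers and rack below 0.3 N), for 0.2 s.
2. the key is fitted over the hex head, the tongue still open (horizontal distance between key and hex below 0.005 m and z of key in the frame of hex between -0.008 and 0.008 m and angle between key's own z axis and vertical below 0.15 rad and x of rack in the frame of nest between -0.01 and 0.01 m and y of rack in the frame of nest between -0.01 and 0.01 m and z of rack in the frame of nest between -0.004 and 0.004 m and angle between rack's own z axis and vertical below 0.06 rad and value of joint tongue below 0.7 rad), for 0.1 s.
3. the hex head is turned home with the key on it (horizontal distance between key and hex below 0.005 m and z of key in the frame of hex between -0.008 and 0.008 m and angle between key's own z axis and vertical below 0.15 rad and x of rack in the frame of nest between -0.01 and 0.01 m and y of rack in the frame of nest between -0.01 and 0.01 m and z of rack in the frame of nest between -0.004 and 0.004 m and angle between rack's own z axis and vertical below 0.06 rad and value of joint tongue above 1.1 rad), for 0.1 s.
At the end, for the whole second after the job is handed in: The rack stands in the nest (within 10 mm of its centre each way, 4 mm of its floor, upright within 0.06 rad), the tongue is turned home over it (joint over 1.1 rad of 1.2), and the key stands in its stand's bore (within 8 mm sideways, 6 mm of the floor, upright within 0.12 rad), all at rest (x of rack in the frame of nest between -0.01 and 0.01 m and y of rack in the frame of nest between -0.01 and 0.01 m and z of rack in the frame of nest between -0.004 and 0.004 m and angle between rack's own z axis and vertical below 0.06 rad and value of joint tongue above 1.1 rad and horizontal distance between key and stand_floor below 0.008 m and z of key in the frame of stand_floor between -0.006 and 0.006 m and angle between key's own z axis and vertical below 0.12 rad and linear speed of each of key, rack below 0.02 m/s); the robot touches nothing.
It fails at once if a specimen cup or the dish is pushed more than 25 mm or tipped (distance of any of specimen_cup_0, specimen_cup_1, petri_0 from where it was at the start of the episode above 0.025 m or angle between any of specimen_cup_0, specimen_cup_1, petri_0's own z axis and vertical above 0.3 rad).
It also fails if it takes over 72 s, if anything falls off the work surface, if the arm or the gripper's body presses on something with over 40 N, if the wrist force passes 120 N, or if a joint passes its speed limit or range.

## Working session

There is one attempt and no reset: what is moved stays moved. The work goes in short steps, Python scripts to look and compute and a tool call to move; the robot and the scene stay as the last step left them, time stands still between calls to the robot, and variables do not carry over. Pictures are saved under pics/ and viewed, at most 10 in all, crops included, and the job is handed in when it is done.

Besides the shell and the picture viewer there is one more tool, called by a JSON object that holds its "api" and its "payload". drive_tool: Moves the arm, as the interface text tells. Its arguments: {"type":"object","properties":{"deltas":{"type":"array"}},"required":["deltas"]}

```bash
mkdir -p pics; ls
python3 - <<'E'
from cell import manip,camera,job
import cv2,numpy as np,pickle
print(manip.state())
for n in ["side","top","wrist"]:
    c=camera(n); cv2.imwrite(f"pics/{n}0.png",c["pixels"][:,:,::-1]); pickle.dump(c,open(f"pics/{n}0.pkl","wb"))
    print(n,c["intrinsics"].tolist(),np.round(c["R"],4).tolist(),np.round(c["t"],4).tolist(), np.round(-c["R"].T@c["t"],3))
E
```

```text
pics
{'time': 0.0, 'joint_pos': array([-7.43449844e+01,  2.75512242e+01,  9.14952510e+01, -1.85478936e-03,
        6.10258651e+01, -2.67072378e+00]), 'dq': array([ 0.08120319,  0.09888643,  0.03950904,  0.04798712, -0.05634768,
       -0.10646593]), 'joint_efforts': array([ 8.11918944e-04, -9.50645971e+01, -4.30177903e+01,  1.36576550e-04,
        1.23382505e-02,  8.83999928e-05]), 'eef_pos': array([ 0.20426445, -0.61664055,  0.24764711]), 'tool_rot': array([-1.79927663e+02, -1.75102901e-03,  1.83266377e+01]), 'ft_force': array([ 0.9079486 , -0.11300849, -0.14954923]), 'torque': array([0.01362707, 0.00016098, 0.03653324]), 'grip_force': 0.0, 'width': 0.08537803918504103}
side [[460.84883466331235, 0.0, 320.37761345986263], [0.0, 460.84883466331235, 245.3753309230768], [0.0, 0.0, 1.0]] [[-0.9988, -0.0437, 0.0217], [-0.0446, 0.6392, -0.7677], [0.0197, -0.7678, -0.6404]] [0.6204, 0.0662, 1.0902] [0.601 0.822 0.736]
top [[533.0090545906763, 0.0, 307.7486631503793], [0.0, 533.0090545906763, 246.28063751654003], [0.0, 0.0, 1.0]] [[-0.0751, -0.9972, 0.0005], [-0.9758, 0.0734, -0.2059], [0.2053, -0.0159, -0.9786]] [0.1035, 0.5956, 1.1344] [0.356 0.078 1.233]
wrist [[371.64829954431775, 0.0, 317.4275593082861], [0.0, 371.64829954431775, 239.70913292910254], [0.0, 0.0, 1.0]] [[0.3148, -0.9492, -0.0003], [-0.9103, -0.302, 0.2831], [-0.2688, -0.0889, -0.9591]] [-0.6506, -0.0369, 0.3778] [ 0.273 -0.595  0.373]
```

View pics/side0.png

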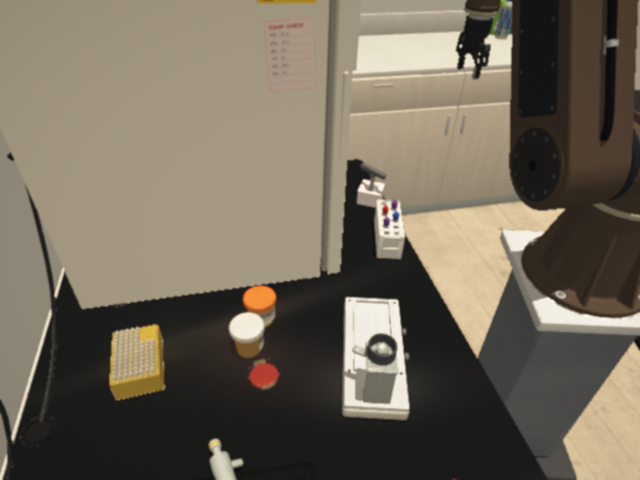

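View pics/top0.png

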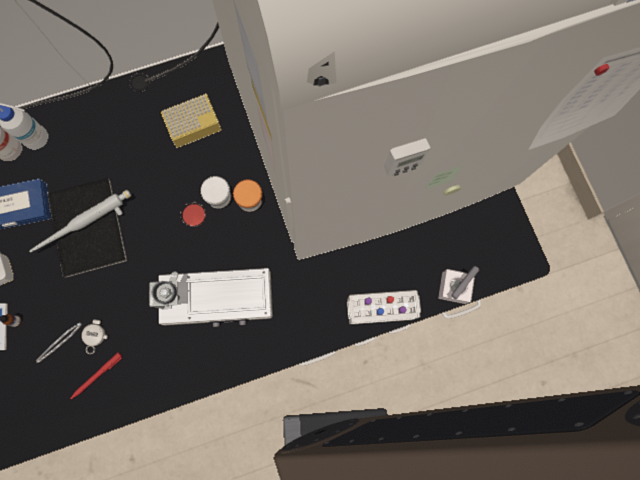

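View pics/wrist0.png

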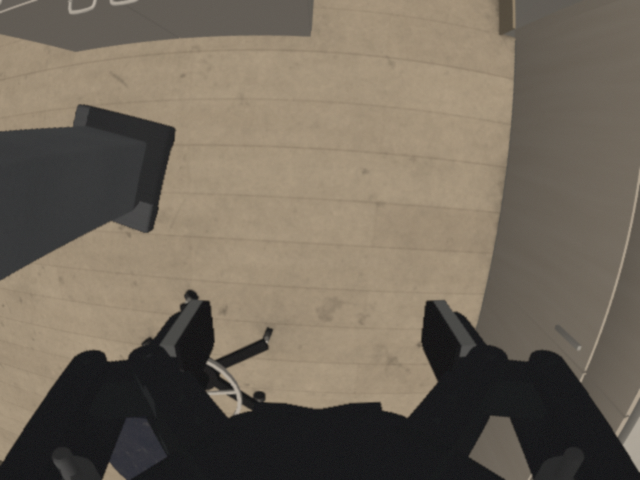

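The side view shows the collar at (380,348), the rack at (390,228) and the key bar at (372,172). In the top view the shaker is at (215,297), the collar at (164,292), the rack at (384,307), the key at (458,285) and the incubator edge near (296,258). The wrist camera sees only the floor. Next I'll enlarge the details.

```bash
cat > h.py <<'E'
import numpy as np,cv2,pickle
from scipy.spatial.transform import Rotation as Rot
def load(n): return pickle.load(open(f"pics/{n}.pkl","rb"))
def snap(n,f):
    from cell import camera
    c=camera(n); pickle.dump(c,open(f"pics/{f}.pkl","wb")); return c
def ray(c,p):
    K=c["intrinsics"]; d=np.array([(p[0]-K[0,2])/K[0,0],(p[1]-K[1,2])/K[1,1],1.])
    if c.get("fish"):
        r=np.hypot(d[0],d[1]); d=np.array([d[0]/r*np.sin(r),d[1]/r*np.sin(r),np.cos(r)]) if r>1e-9 else d
    o=-c["R"].T@c["t"]; d=c["R"].T@d; return o,d/np.linalg.norm(d)
def onz(c,p,z):
    o,d=ray(c,p); return o+d*(z-o[2])/d[2]
def tri(c1,p1,c2,p2):
    A=np.zeros((3,3));b=np.zeros(3);L=[]
    for c,p in((c1,p1),(c2,p2)):
        o,d=ray(c,p);M=np.eye(3)-np.outer(d,d);A+=M;b+=M@o;L.append((o,M))
    X=np.linalg.solve(A,b); return X,[float(np.linalg.norm(M@(X-o))) for o,M in L]
def proj(c,X):
    x=c["R"]@np.asarray(X)+c["t"];K=c["intrinsics"]
    if c.get("fish"):
        r=np.hypot(x[0],x[1]);th=np.arctan2(r,x[2]);u=x[:2]/r*th
    else: u=x[:2]/x[2]
    return np.array([u[0]*K[0,0]+K[0,2],u[1]*K[1,1]+K[1,2]])
def wrist(f):
    c=snap("wrist",f);c["fish"]=1;pickle.dump(c,open(f"pics/{f}.pkl","wb"));return c
def rel(target,yaw=None):
    """shift in tool axes (units) and yaw difference from the present pose"""
    from cell import manip
    s=manip.state();R=Rot.from_euler("xyz",s["tool_rot"],degrees=True)
    return np.round(R.inv().apply(np.array(target)-s["eef_pos"])/.06,3)
E
python3 - <<'E'
from h import *
t=load("top0");s=load("side0")
for a,z in (((348,294),.07),((420,292),.07),((420,320),.07),((350,323),.07),((458,285),.093),((164,292),.156),((296,258),0),((160,275),.042),((270,270),.042),((271,316),.042)): print(a,onz(t,a,z).round(3))
for a,b in (((164,292),(381,347)),((384,307),(390,215)),((462,281),(372,172))): print(tri(t,a,s,b))
a=t["pixels"][262:337,140:290];b=t["pixels"][262:337,340:490];c=s["pixels"][155:275,340:420];d=s["pixels"][290:420,330:420]
f=lambda i,w,h:cv2.resize(i,(w,h),interpolation=cv2.INTER_CUBIC)
im=np.zeros((600,800,3),np.uint8);im[:300,:600]=f(a,600,300);im[300:,:600]=f(b,600,300);im[:300,600:]=f(c,200,300);im[300:,600:]=f(d,200,300)
cv2.imwrite("pics/c1.png",im[:,:,::-1])
E
```

```text
(348, 294) [ 0.487 -0.021  0.07 ]
(420, 292) [ 0.48  -0.179  0.07 ]
(420, 320) [ 0.419 -0.172  0.07 ]
(350, 323) [ 0.424 -0.02   0.07 ]
(458, 285) [ 0.486 -0.257  0.093]
(164, 292) [0.509 0.358 0.156]
(296, 258) [0.589 0.087 0.   ]
(160, 275) [0.565 0.396 0.042]
(270, 270) [0.558 0.147 0.042]
(271, 316) [0.454 0.151 0.042]
(array([0.51156466, 0.36009007, 0.14625123]), [0.0008210622607221091, 0.0008210622607220775])
(array([ 0.45461461, -0.09652326,  0.07521007]), [0.0022336009920876855, 0.0022336009920876946])
(array([ 0.49457024, -0.26690753,  0.09321755]), [0.0006143044792505611, 0.0006143044792507115])
```

View pics/c1.png

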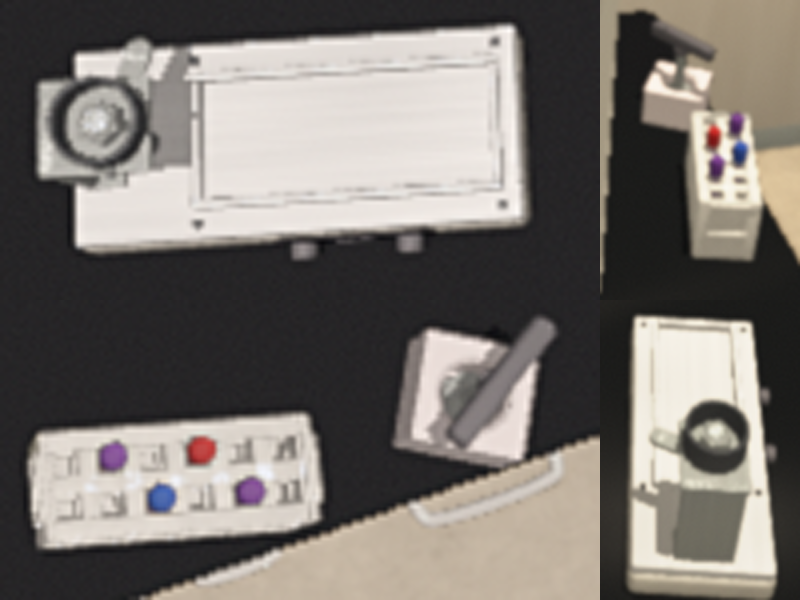

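The crop shows the collar at crop (97,120), with the tongue tip up and to its right at (135,50). The nest outline has platform screws at (195,61), (495,41), (503,204) and (198,224). The rack's four caps and the key bar, running from (458,440) to (545,325), are clear in both views.

Run:
```python
from h import *
t=load("top0");s=load("side0")
A=lambda x,y:(140+x/4-.4,262+y/4-.4);B=lambda x,y:(340+x/4-.4,262+(y-300)/4-.4)
C=lambda x,y:(340+(x-600)*.4-.3,155+y*.4-.3);D=lambda x,y:(330+(x-600)*.45-.3,290+(y-300)*13/30-.3)
def caps(c,roi):
    x0,y0,x1,y1=roi;p=c["pixels"][y0:y1,x0:x1].copy();h=cv2.cvtColor(p,cv2.COLOR_RGB2HSV)
    m=((h[...,1]>110)&(h[...,2]>60)&((h[...,0]>100)|(h[...,0]<8))).astype(np.uint8)
    n,l,st,ce=cv2.connectedComponentsWithStats(m)
    return [(ce[i]+[x0,y0]).round(2).tolist()+[int(st[i,4])] for i in range(1,n) if st[i,4]>5]
print("caps",caps(t,(345,288,422,326)),caps(s,(375,195,408,240)))
print("collar",tri(t,A(97,120),s,D(714,437)))
# screws: top TL(far,left) etc. side: far side is left in image
for a,b in (((195,61),(643,492)),((495,41),(643,324)),((503,204),(742,324)),((198,224),(758,492))): print("screw",[v if isinstance(v,list) else v.round(4) for v in tri(t,A(*a),s,D(*b))],onz(t,A(*a),.042).round(4))
print("tip",tri(t,A(138,46),s,D(655,438)),onz(t,A(138,46),.119))
print("bar",tri(t,B(545,325),s,C(655,30)),tri(t,B(458,440),s,C(714,51)))
print("standtop",[onz(t,B(*q),.042).round(4) for q in((427,327),(541,355),(523,465),(398,446))])
```

```text
caps [[389.84, 299.21, 38], [367.95, 300.79, 19], [401.67, 309.33, 12], [379.87, 311.23, 30]] [[394.0, 204.0, 17], [384.92, 209.19, 37], [395.5, 215.5, 26], [386.23, 221.0, 22]]
collar (array([0.51208413, 0.36141024, 0.14307489]), [1.6266529179336608e-05, 1.6266529179408602e-05])
screw [array([0.5565, 0.3335, 0.0353]), [0.00046764161874875544, 0.00046764161874861005]] [0.5558 0.332  0.042 ]
screw [array([0.5551, 0.1625, 0.0422]), [0.0006490779324772449, 0.0006490779324771116]] [0.5545 0.1627 0.042 ]
screw [array([0.4635, 0.1627, 0.0483]), [0.001476025107402602, 0.0014760251074025727]] [0.4626 0.1636 0.042 ]
screw [array([0.4645, 0.3329, 0.0419]), [0.000213618203499245, 0.00021361820349933606]] [0.4643 0.333  0.042 ]
tip (array([0.55278666, 0.34558352, 0.11838531]), [0.0005078769373902703, 0.0005078769373902298]) [0.55317721 0.34532558 0.119     ]
bar (array([ 0.52133304, -0.30242193,  0.08779938]), [0.0003328319946542097, 0.0003328319946539761]) (array([ 0.46134346, -0.24363764,  0.09934701]), [0.00012361083622249285, 0.00012361083622245615])
standtop [array([ 0.5315, -0.2508,  0.042 ]), array([ 0.5107, -0.3129,  0.042 ]), array([ 0.4499, -0.2942,  0.042 ]), array([ 0.4657, -0.2259,  0.042 ])]
```

Run:
```python
from h import *
t=load("top0");s=load("side0")
P=[tri(t,a,s,b)[0] for a,b in (((389.84,299.21),(384.92,209.19)),((367.95,300.79),(386.23,221)),((401.67,309.33),(394,204)),((379.87,311.23),(395.5,215.5)))]
P=np.array(P);print(P.round(4),P.mean(0))
Q=np.array([onz(t,a,.088) for a in((389.84,299.21),(367.95,300.79),(401.67,309.33),(379.87,311.23))]);print(Q.round(4),Q.mean(0))
d=(Q[1]-Q[0]+Q[3]-Q[2]);print("yaw y-axis",np.degrees(np.arctan2(-d[0],d[1])))
c=Q.mean(0);print(rel([c[0],c[1],.2]))
```

```text
[[ 0.4684 -0.1093  0.0832]
 [ 0.4684 -0.0619  0.0826]
 [ 0.4446 -0.1322  0.0841]
 [ 0.4443 -0.0852  0.0829]] [ 0.45643748 -0.09714651  0.08321084]
[[ 0.4671 -0.1083  0.088 ]
 [ 0.4672 -0.061   0.088 ]
 [ 0.4436 -0.1313  0.088 ]
 [ 0.443  -0.0843  0.088 ]] [ 0.45522371 -0.09622475  0.088     ]
yaw y-axis 0.23187996037366923
[ 6.698 -6.92   0.803]
```

{"api": "drive_tool", "payload": {"deltas": [{"xyz": [0.6,-0.62,0],"delta_rot": [0,0,0],"hand": 1},{"xyz": [0.67,-0.69,0],"delta_rot": [0,0,0],"hand": 1},{"xyz": [0.67,-0.69,0],"delta_rot": [0,0,0],"hand": 1},{"xyz": [0.67,-0.69,0],"delta_rot": [0,0,0],"hand": 1},{"xyz": [0.67,-0.69,0],"delta_rot": [0,0,0],"hand": 1},{"xyz": [0.67,-0.69,0],"delta_rot": [0,0,0],"hand": 1},{"xyz": [0.67,-0.69,0],"delta_rot": [0,0,0],"hand": 1},{"xyz": [0.67,-0.69,0],"delta_rot": [0,0,0],"hand": 1},{"xyz": [0.67,-0.69,0],"delta_rot": [0,0,0],"hand": 1},{"xyz": [0.67,-0.69,0],"delta_rot": [0,0,0],"hand": 1}]}}

```text
time: 1.4
eef_pos: [0.4537, -0.1012, 0.2484]
tool_rot: [180.0, -0.0, 18.3]
ft_force: [0.6, -1.3, 0.0]
width: 0.0852
grip_force: 0.0
```

{"api": "drive_tool", "payload": {"deltas": [{"xyz": [0,0,0],"delta_rot": [0,0,-0.9],"hand": 1},{"xyz": [0,0,0],"delta_rot": [0,0,-0.9],"hand": 1},{"xyz": [0,0,0],"delta_rot": [0,0,-0.9],"hand": 1},{"xyz": [0,0,0],"delta_rot": [0,0,-0.9],"hand": 1},{"xyz": [0,0,0],"delta_rot": [0,0,-0.9],"hand": 1},{"xyz": [0,0,0],"delta_rot": [0,0,-0.9],"hand": 1},{"xyz": [0,0,0],"delta_rot": [0,0,-0.9],"hand": 1},{"xyz": [0,0,0],"delta_rot": [0,0,-0.9],"hand": 1},{"xyz": [0,0,0],"delta_rot": [0,0,-0.9],"hand": 1},{"xyz": [0,0,0],"delta_rot": [0,0,-0.86],"hand": 1}]}}

```text
time: 2.65
eef_pos: [0.453, -0.1029, 0.2482]
tool_rot: [-180.0, -0.0, 90.2]
ft_force: [0.6, -0.1, -0.4]
width: 0.085
grip_force: 0.0
```

Run:
```python
from h import *
from cell import manip
s=manip.state();print(s["time"],s["eef_pos"],s["tool_rot"],s["joint_pos"])
c=wrist("w1");cv2.imwrite("pics/w1.png",c["pixels"][:,:,::-1])
for X in ([.456,-.097,.07],[.456,-.02,.07],[.456,-.174,.07],[.427,-.097,.07],[.485,-.097,.07]):print(proj(c,X).round(1))
```

```text
2.65 [ 0.45303778 -0.10292245  0.24823667] [-1.79988763e+02 -3.85880570e-03  9.02348031e+01] [-1.65392010e+01  1.26713767e+01  1.14900149e+02  5.69684562e-04
  5.24403467e+01 -1.67743518e+01]
[320.8 211.4]
[321.3 118.3]
[320.1 295.7]
[286.  211.4]
[355.4 211.7]
```

View pics/w1.png

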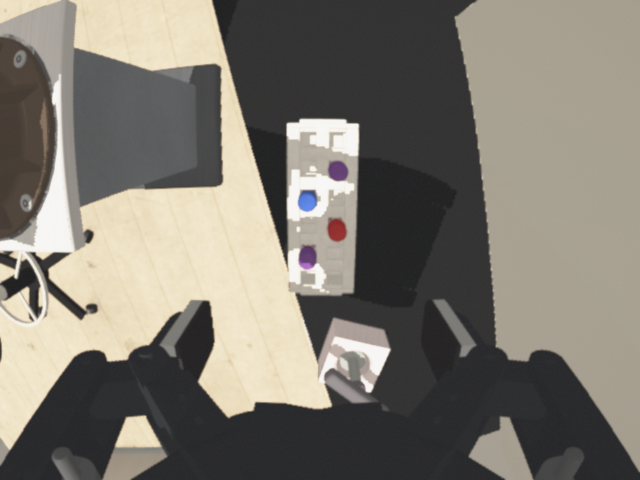

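The wrist view shows the rack spanning columns 288–358 and rows 119–295, with its caps at (338,171), (307,201), (337,230) and (307,258). The key's stand is below it at (355,355).

Run:
```python
from h import *
c=load("w1");t=load("top0")
w=[(338,171),(337,230),(307,201),(307,258)];a=[(367.95,300.79),(389.84,299.21),(379.87,311.23),(401.67,309.33)]
P=np.array([tri(c,x,t,y)[0] for x,y in zip(w,a)]);print(P.round(4),P.mean(0))
for z in(.083,.088): 
  Q=np.array([onz(c,x,z) for x in w]);print(Q.mean(0), Q.round(4)[:,:2].tolist())
for p in((288,207),(358,207),(322,120),(322,295)):print(onz(c,p,.07).round(4))
```

```text
[[ 0.4707 -0.065   0.0533]
 [ 0.4685 -0.1098  0.0807]
 [ 0.4444 -0.0869  0.0738]
 [ 0.4443 -0.1319  0.0866]] [ 0.45696122 -0.09839213  0.07357906]
[ 0.45695854 -0.09761594  0.083     ] [[0.4691, -0.0617], [0.4691, -0.1095], [0.4449, -0.0858], [0.4447, -0.1336]]
[ 0.45688498 -0.09648001  0.088     ] [[0.4688, -0.0612], [0.4688, -0.1081], [0.445, -0.0848], [0.4449, -0.1318]]
[ 0.4287 -0.0933  0.07  ]
[ 0.4871 -0.093   0.07  ]
[ 0.4565 -0.0214  0.07  ]
[ 0.4577 -0.1733  0.07  ]
```

{"api": "drive_tool", "payload": {"deltas": [{"xyz": [0.1,0.066,0.2],"delta_rot": [0,0,0.03],"hand": 1},{"xyz": [0,0,0.6],"delta_rot": [0,0,0],"hand": 1},{"xyz": [0,0,0.7],"delta_rot": [0,0,0],"hand": 1},{"xyz": [0,0,0.7],"delta_rot": [0,0,0],"hand": 1},{"xyz": [0,0,0.6],"delta_rot": [0,0,0],"hand": 1},{"xyz": [0,0,0.37],"delta_rot": [0,0,0],"hand": 1},{"xyz": [0,0,0],"delta_rot": [0,0,0],"hand": 1},{"xyz": [0,0,0],"delta_rot": [0,0,0],"hand": 0},{"xyz": [0,0,0],"delta_rot": [0,0,0],"hand": 0},{"xyz": [0,0,0],"delta_rot": [0,0,0],"hand": 0}]}}

```text
time: 3.95
eef_pos: [0.4576, -0.097, 0.0593]
tool_rot: [179.9, 0.0, 89.7]
ft_force: [-2.2, 1.8, 8.1]
width: 0.0566
grip_force: 62.0
```

{"api": "drive_tool", "payload": {"deltas": [{"xyz": [0,0,0],"delta_rot": [0,0,0],"hand": 0},{"xyz": [0,0,0],"delta_rot": [0,0,0],"hand": 0}]}}

```text
time: 4.2
eef_pos: [0.4576, -0.097, 0.0593]
tool_rot: [179.9, 0.0, 89.7]
ft_force: [-1.4, 1.3, 7.7]
width: 0.0564
grip_force: 62.0
```

{"api": "drive_tool", "payload": {"deltas": [{"xyz": [0,0,-0.3],"delta_rot": [0,0,0],"hand": 0},{"xyz": [0,0,-0.5],"delta_rot": [0,0,0],"hand": 0},{"xyz": [0,-0.1,-0.6],"delta_rot": [0,0,0],"hand": 0},{"xyz": [0.3,-0.1,-0.3],"delta_rot": [0,0,0],"hand": 0},{"xyz": [0.6,0,0],"delta_rot": [0,0,0],"hand": 0},{"xyz": [0.8,0,0],"delta_rot": [0,0,0],"hand": 0},{"xyz": [0.9,0,0],"delta_rot": [0,0,0],"hand": 0},{"xyz": [0.8,0,0],"delta_rot": [0,0,0],"hand": 0},{"xyz": [0.6,0,0],"delta_rot": [0,0,0],"hand": 0},{"xyz": [0.2,0,0],"delta_rot": [0,0,0],"hand": 0}]}}

```text
time: 5.45
eef_pos: [0.4462, 0.1569, 0.161]
tool_rot: [179.9, -0.0, 89.9]
ft_force: [1.0, -0.7, -2.3]
width: 0.0566
grip_force: 64.3
```

Run:
```python
from h import *
from cell import manip
s=manip.state();print(s["time"],s["eef_pos"],s["tool_rot"],s["width"],s["ft_force"])
c=wrist("w2");cv2.imwrite("pics/w2.png",cv2.resize(c["pixels"][0:300,160:560,::-1],(800,600),interpolation=cv2.INTER_CUBIC))
for X in ([.511,.361,.156],[.509,.248,.042]):print(proj(c,X).round(1))
```

```text
5.45 [0.44624356 0.15693677 0.16096103] [ 1.79907224e+02 -3.21172047e-02  8.98652501e+01] 0.056555959063782475 [ 0.98606887 -0.70532363 -2.34279468]
[ 468.  -145.7]
[411.9 105.2]
```

View pics/w2.png

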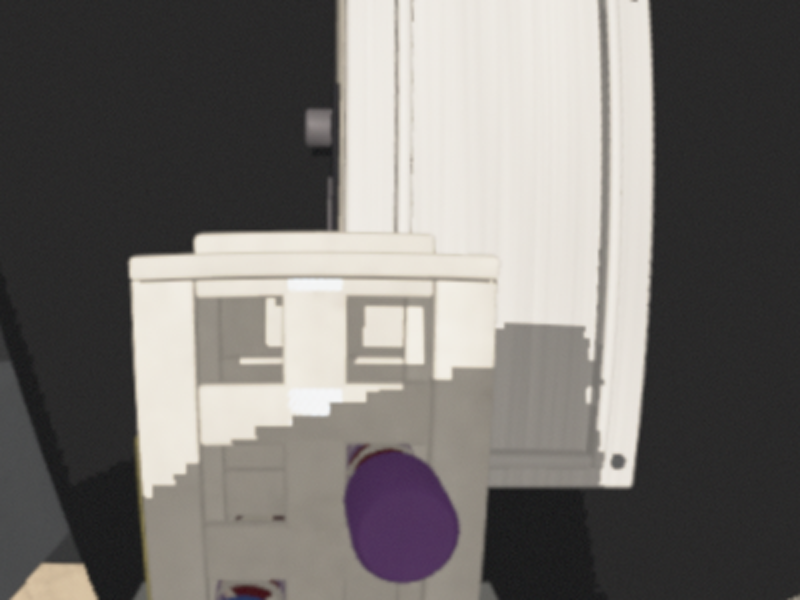

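The view shows the held rack and the nest behind it. The left rail's inner top edge is at crop X=412 and the right rail foot at X=600. The near-end screw is at (618,461) and the near-end rail lines are at Y≈452–465.

Run:
```python
from h import *
c=load("w2");t=load("top0")
W=lambda x,y:(160+x/2-.25,y/2-.25)
A=lambda x,y:(140+x/4-.4,262+y/4-.4)
print("L rail outer/inner top",onz(c,W(395,100),.052),onz(c,W(412,100),.052),onz(c,W(412,200),.052))
print("R floor,top",onz(c,W(600,100),.042),onz(c,W(610,100),.052),onz(c,W(600,250),.042))
print("end",onz(c,W(550,452),.042),onz(c,W(550,465),.052),onz(c,W(550,452),.052))
print("screw",onz(c,W(618,461),.042),tri(c,W(618,461),t,A(495,41)))
# collar top ring: outer dark blob in top image
p=t["pixels"][270:312,140:188];g=p.max(2)
m=(g<75).astype(np.uint8)
m[:, :8]=0
n,l,st,ce=cv2.connectedComponentsWithStats(m)
i=[k for k in range(1,n)]; print([(st[k].tolist(),ce[k].round(1).tolist()) for k in i if st[k,4]>20])
```

```text
L rail outer/inner top [0.4715515  0.28163329 0.052     ] [0.4768783  0.28184435 0.052     ] [0.47678152 0.24934565 0.052     ]
R floor,top [0.54330113 0.2898108  0.042     ] [0.54292185 0.28774775 0.052     ] [0.54339288 0.23699314 0.042     ]
end [0.52890165 0.1658651  0.042     ] [0.52589256 0.16388367 0.052     ] [0.52550871 0.16841591 0.052     ]
screw [0.55563429 0.16269208 0.042     ] (array([0.5546212 , 0.16284082, 0.04347302]), [0.0004216143155286006, 0.00042161431552859496])
[([8, 0, 40, 42, 301], [18.6, 11.1]), ([13, 12, 12, 19, 58], [16.2, 19.9]), ([27, 14, 10, 19, 50], [33.2, 23.5])]
```

{"api": "drive_tool", "payload": {"deltas": [{"xyz": [0.3,0.16,0],"delta_rot": [0,0,0],"hand": 0},{"xyz": [0.5,0.3,0],"delta_rot": [0,0,0],"hand": 0},{"xyz": [0.5,0.4,0],"delta_rot": [0,0,0],"hand": 0},{"xyz": [0.2,0.2,0],"delta_rot": [0,0,0],"hand": 0},{"xyz": [0,0,0],"delta_rot": [0,0,0],"hand": 0},{"xyz": [0,0,0.4],"delta_rot": [0,0,0],"hand": 0},{"xyz": [0,0,0.2],"delta_rot": [0,0,0],"hand": 0},{"xyz": [0,0,0],"delta_rot": [0,0,0],"hand": 0}]}}

```text
time: 6.5
eef_pos: [0.5093, 0.244, 0.1234]
tool_rot: [-179.9, 0.0, 89.7]
ft_force: [0.9, -0.2, -1.6]
width: 0.0565
grip_force: 64.4
```

Run:
```python
from h import *
from cell import manip
s=manip.state();print(s["time"],s["eef_pos"],s["tool_rot"],s["ft_force"],rel([.510,.2477,.1013]))
t=snap("top","t1");d=snap("side","s1")
im=np.zeros((600,800,3),np.uint8)
im[:300]=cv2.resize(t["pixels"][250:340,130:370],(800,300),interpolation=cv2.INTER_CUBIC)
im[300:,:400]=cv2.resize(d["pixels"][290:410,320:480],(400,300),interpolation=cv2.INTER_CUBIC)
c=wrist("w3");im[300:,400:]=cv2.resize(c["pixels"],(400,300),interpolation=cv2.INTER_AREA)
cv2.imwrite("pics/c2.png",im[:,:,::-1])
```

```text
6.5 [0.50928751 0.24398367 0.12342872] [-1.79885005e+02  4.92669058e-02  8.97270089e+01] [ 0.93455773 -0.15696677 -1.60198481] [0.062 0.012 0.369]
```

View pics/c2.png

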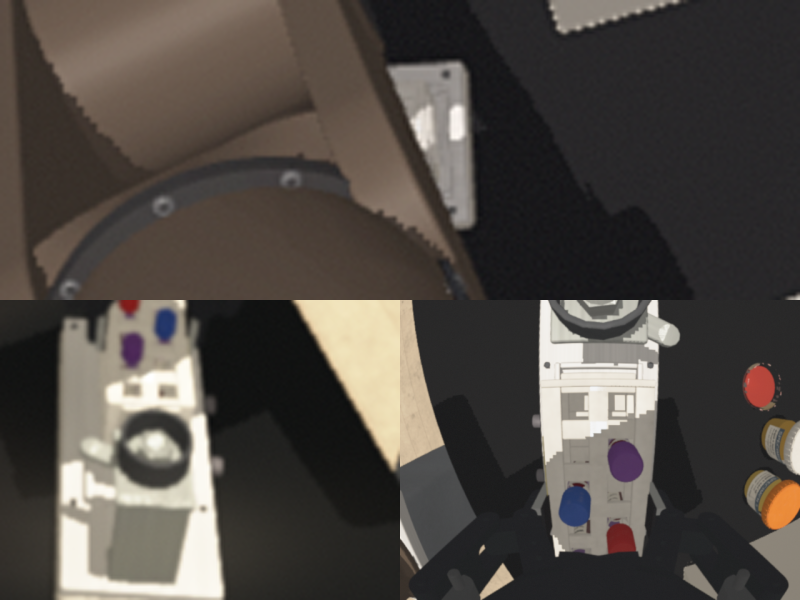

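The wrist inset shows the rack over the nest, with its end just short of the far rail. The end screws are symmetric about it at inset (547,366) and (652,366), and the tongue is open to the right.

{"api": "drive_tool", "payload": {"deltas": [{"xyz": [0.06,0.01,0],"delta_rot": [0,0,-0.03],"hand": 0},{"xyz": [0,0,0],"delta_rot": [0,0,0],"hand": 0},{"xyz": [0,0,0.15],"delta_rot": [0,0,0],"hand": 0},{"xyz": [0,0,0.15],"delta_rot": [0,0,0],"hand": 0},{"xyz": [0,0,0.07],"delta_rot": [0,0,0],"hand": 0},{"xyz": [0,0,0],"delta_rot": [0,0,0],"hand": 0},{"xyz": [0,0,0],"delta_rot": [0,0,0],"hand": 0}]}}

```text
time: 7.52
eef_pos: [0.5107, 0.2484, 0.1016]
tool_rot: [-180.0, 0.0, 90.0]
ft_force: [0.8, 0.3, -1.2]
width: 0.0567
grip_force: 64.4
```

{"api": "drive_tool", "payload": {"deltas": [{"xyz": [0,0,0.02],"delta_rot": [0,0,0],"hand": 0},{"xyz": [0,0,0.02],"delta_rot": [0,0,0],"hand": 0},{"xyz": [0,0,0],"delta_rot": [0,0,0],"hand": 0}]}}

```text
time: 7.9
eef_pos: [0.5107, 0.2485, 0.1011]
tool_rot: [180.0, -0.0, 90.0]
ft_force: [-11.6, -3.6, 34.8]
width: 0.0565
grip_force: 66.9
```

{"api": "drive_tool", "payload": {"deltas": [{"xyz": [0,0,-0.04],"delta_rot": [0,0,0],"hand": 0},{"xyz": [0,0,0],"delta_rot": [0,0,0],"hand": 1},{"xyz": [0,0,0],"delta_rot": [0,0,0],"hand": 1},{"xyz": [0,0,0],"delta_rot": [0,0,0],"hand": 1},{"xyz": [0,0,0],"delta_rot": [0,0,0],"hand": 1},{"xyz": [0,0,0],"delta_rot": [0,0,0],"hand": 1},{"xyz": [0,0,-0.4],"delta_rot": [0,0,0],"hand": 1},{"xyz": [0,0,-0.7],"delta_rot": [0,0,0],"hand": 1},{"xyz": [0,0,-0.7],"delta_rot": [0,0,0],"hand": 1},{"xyz": [0,0,-0.6],"delta_rot": [0,0,0],"hand": 1}]}}

```text
time: 9.15
eef_pos: [0.5108, 0.2485, 0.2475]
tool_rot: [180.0, -0.0, 90.0]
ft_force: [1.3, -0.7, 0.5]
width: 0.0855
grip_force: 0.0
```

Run:
```python
from h import *
from cell import manip
s=manip.state();print(s["time"],s["eef_pos"],s["tool_rot"],s["ft_force"])
c=wrist("w4");cv2.imwrite("pics/w4.png",cv2.resize(c["pixels"][:,160:480,::-1],(400,600),interpolation=cv2.INTER_CUBIC))
for X in ([.511,.361,.156],[.511,.361,.132],[.51,.2477,.112],[.51,.3247,.112],[.481,.2477,.112],[.539,.2477,.112]):print(proj(c,X).round(1))
```

```text
9.15 [0.51077631 0.24845283 0.24753288] [ 1.79964859e+02 -1.44461185e-02  9.00035204e+01] [ 1.26029299 -0.6959601   0.50921689]
[317.5  62.5]
[317.4  69.3]
[315.9 232.8]
[315.9 125.4]
[276.2 232.8]
[355.7 232.8]
```

View pics/w4.png

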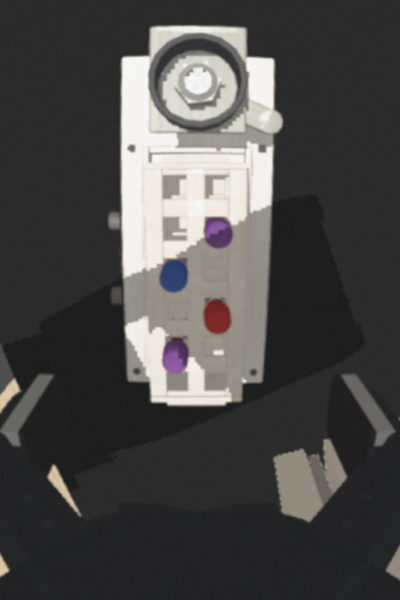

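The rack is seated in the nest, with its caps at (218,232), (174,276), (217,316) and (175,355). The collar is at (198,81) with the hex inside it, and the tongue points right to (270,122).

{"api": "drive_tool", "payload": {"deltas": [{"xyz": [0.5,0,0],"delta_rot": [0,0,0],"hand": 1},{"xyz": [0.5,0,0],"delta_rot": [0,0,0],"hand": 1},{"xyz": [0,0,0],"delta_rot": [0,0,0],"hand": 1}]}}

```text
time: 9.57
eef_pos: [0.5106, 0.3099, 0.2456]
tool_rot: [180.0, -0.0, 90.1]
ft_force: [0.4, -0.3, -0.1]
width: 0.0853
grip_force: 0.0
```

Run:
```python
from h import *
from cell import manip
s=manip.state();print(s["time"],s["eef_pos"])
c=wrist("w5");b=load("w4")
im=np.zeros((600,800,3),np.uint8)
p=proj(c,[.511,.361,.156]).astype(int);print(p)
x0,y0=p[0]-60,p[1]-60;print("origin",x0,y0)
im[:,:600]=cv2.resize(c["pixels"][max(y0,0):y0+120,x0:x0+120],(600,600),interpolation=cv2.INTER_CUBIC)
cv2.imwrite("pics/w5.png",im[:,:,::-1])
for n,c in(("w4",b),("w5",c)):
    p=proj(c,[.511,.361,.156]).astype(int);y0=max(p[1]-60,0);x0=p[0]-60
    g=c["pixels"][y0:p[1]+60,x0:x0+120].max(2);m=((g<70)*255).astype(np.uint8)
    cs,h=cv2.findContours(m,cv2.RETR_CCOMP,cv2.CHAIN_APPROX_NONE)
    for k in cs:
        if 15<len(k) and 300<cv2.contourArea(k)<6000:
            e=cv2.fitEllipse(k);print(n,len(k),cv2.contourArea(k),(np.array(e[0])+[x0,y0]).round(2),np.round(e[1],1))
```

```text
9.575 [0.51058717 0.309935   0.24562855]
[318 167]
origin 258 107
w4 197 550.5 [317.91  69.32] [67.7 72.1]
w4 364 3007.0 [316.66  24.15] [ 53.7 129.1]
```

View pics/w5.png

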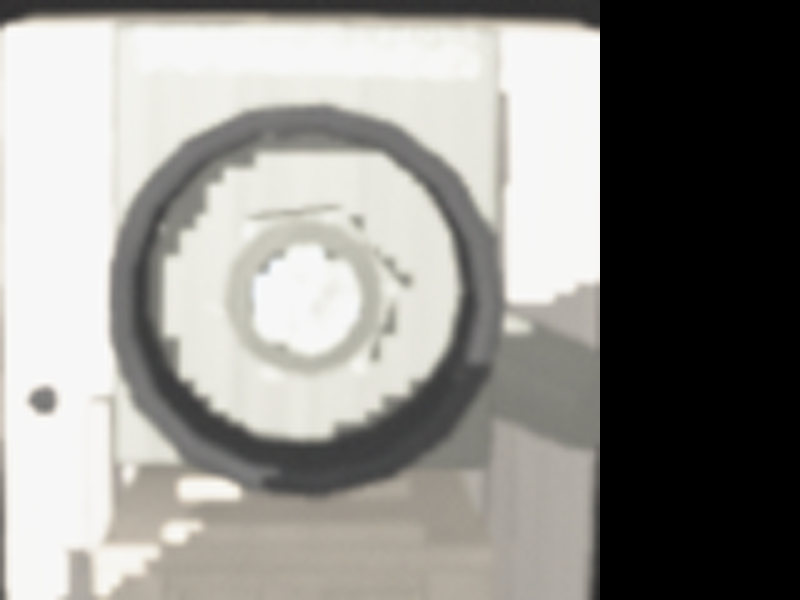

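The crop shows the collar rim centred near crop (307,299) and the cone ring near (304,296). The hex's top edge runs from (248,216) to (340,206), so the hex x axis is at about −23°.

Run:
```python
from h import *
b=load("w4");c=load("w5");t=load("top0")
p4=(318.1,65.7);p5=(319.1,166.4)
print("tri ring",tri(b,p4,c,p5),"z156",onz(b,p4,.156),onz(c,p5,.156))
print("cone z150",onz(c,(318.4,165.8),.150),onz(b,(318.2,65.9),.150))
# tilted corners of ring for radius check
print(onz(c,(258+112/5,166),.156)[0],onz(c,(258+503/5,166),.156)[0])
print("top",tri(t,(163.85,291.6),c,p5))
W=lambda x,y:(160+x/1.25-.1,y/1.25-.1)
Q=np.array([onz(b,W(*q),.042+.086) for q in((218,232),(174,276),(217,316),(175,355))]);print("rack",Q.mean(0))
print("tip",onz(b,W(281,123),.119))
```

```text
tri ring (array([0.51153377, 0.36076119, 0.1466791 ]), [0.00014976769595869647, 0.00014976769595895564]) z156 [0.51135305 0.35906214 0.156     ] [0.51162914 0.36161044 0.156     ]
cone z150 [0.5112487  0.36142256 0.15      ] [0.51143169 0.36003127 0.15      ]
0.4892739839324638 0.5344740122121915
top (array([0.51168019, 0.36068981, 0.14584438]), [8.819347085396043e-06, 8.81934708533474e-06])
rack [0.5104222  0.24932687 0.128     ]
tip [0.55650365 0.3442088  0.119     ]
```

{"api": "drive_tool", "payload": {"deltas": [{"xyz": [-0.7,-0.37,0],"delta_rot": [0,0,0],"hand": 1},{"xyz": [-0.9,-0.37,0],"delta_rot": [0,0,0],"hand": 1},{"xyz": [-0.9,-0.37,0],"delta_rot": [0,0,0],"hand": 1},{"xyz": [-0.9,0,0],"delta_rot": [0,0,0],"hand": 1},{"xyz": [-0.9,0,0],"delta_rot": [0,0,0],"hand": 1},{"xyz": [-0.9,0,0],"delta_rot": [0,0,0],"hand": 1},{"xyz": [-0.9,0,0],"delta_rot": [0,0,0],"hand": 1},{"xyz": [-0.9,0,0],"delta_rot": [0,0,0],"hand": 1},{"xyz": [-0.9,0.3,0],"delta_rot": [0,0,0],"hand": 1},{"xyz": [-0.9,0.3,0],"delta_rot": [0,0,0],"hand": 1}]}}

```text
time: 10.88
eef_pos: [0.4795, -0.2221, 0.246]
tool_rot: [180.0, 0.0, 89.9]
ft_force: [1.2, 0.1, 0.3]
width: 0.0856
grip_force: 0.0
```

{"api": "drive_tool", "payload": {"deltas": [{"xyz": [-0.8,0.15,0],"delta_rot": [0,0,0],"hand": 1},{"xyz": [0,0,0],"delta_rot": [0,0,-0.9],"hand": 1},{"xyz": [0,0,0],"delta_rot": [0,0,-0.9],"hand": 1},{"xyz": [0,0,0],"delta_rot": [0,0,-0.9],"hand": 1},{"xyz": [0,0,0],"delta_rot": [0,0,-0.9],"hand": 1},{"xyz": [0,0,0],"delta_rot": [0,0,-0.9],"hand": 1},{"xyz": [0,0,0],"delta_rot": [0,0,-0.9],"hand": 1},{"xyz": [0,0,0],"delta_rot": [0,0,-0.3],"hand": 1},{"xyz": [0,0,0],"delta_rot": [0,0,0],"hand": 1}]}}

```text
time: 12.0
eef_pos: [0.4884, -0.2679, 0.2458]
tool_rot: [-180.0, -0.0, 135.6]
ft_force: [0.1, -0.6, -0.1]
width: 0.0856
grip_force: 0.0
```

Run:
```python
from h import *
from cell import manip
s=manip.state();print(s["time"],s["eef_pos"],s["tool_rot"],s["joint_pos"].round(1))
c=wrist("w6");cv2.imwrite("pics/w6.png",cv2.resize(c["pixels"][100:400,120:520,::-1],(800,600),interpolation=cv2.INTER_CUBIC))
for X in ([.491,-.272,.101],[.5205,-.302,.101],[.462,-.243,.101],[.49,-.271,.042]):print(2*(proj(c,X)-[120,100]).round(1))
```

```text
12.0 [ 0.48842935 -0.26791682  0.24577145] [-1.79986620e+02 -2.22133147e-02  1.35553319e+02] [-31.9  20.3 103.9  -0.   55.8 -77.4]
[393.8 269.6]
[391.8 372.2]
[394.8 161.4]
[394.  231.2]
```

View pics/w6.png

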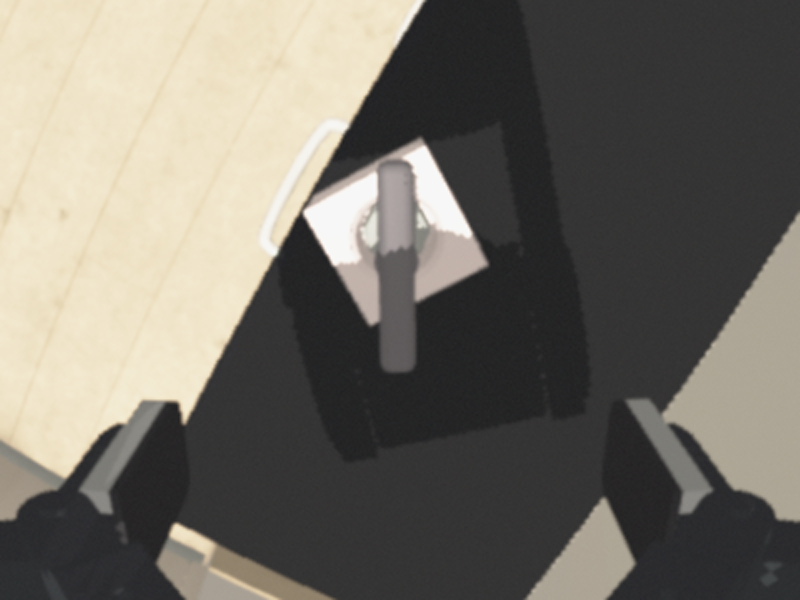

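The bar runs from crop (396,160) to (398,372), along the image's vertical. The stand's top corners are at (423,138), (488,264), (371,326) and (303,212), and the bore is near (396,231).

Run:
```python
from h import *
c=load("w6");t=load("top0")
W=lambda x,y:(120+x/2-.25,100+y/2-.25)
R=Rot.from_euler("z",135.55,degrees=True);T=np.array([.48843,-.26792,0])
a=onz(c,W(396,161),.101);b=onz(c,W(398,372),.101);print(a,b,(a+b)/2,np.linalg.norm(a-b),np.degrees(np.arctan2(*(a-b)[1::-1])))
B=lambda x,y:(340+x/4-.4,262+(y-300)/4-.4)
print("tri ends",tri(c,W(398,372),t,B(547,322)),tri(c,W(396,161),t,B(456,443)))
S=np.array([onz(c,W(*q),.042) for q in((423,144),(488,264),(371,326),(303,212))]);print(S.round(4),S.mean(0))
print("bore",onz(c,W(396,231),.042))
m=(a+b)/2;print("rel",rel([m[0],m[1],.091]))
```

```text
[ 0.46193061 -0.242577    0.101     ] [ 0.52187494 -0.30018733  0.101     ] [ 0.49190278 -0.27138217  0.101     ] 0.08314008794436935 136.1374371809936
tri ends (array([ 0.51991871, -0.29789478,  0.10675636]), [0.00053027383732876, 0.0005302738373286642]) (array([ 0.46105766, -0.24286083,  0.09762135]), [0.0011820577685580226, 0.0011820577685578736])
[[ 0.4703 -0.234   0.042 ]
 [ 0.531  -0.2508  0.042 ]
 [ 0.5147 -0.3107  0.042 ]
 [ 0.4544 -0.294   0.042 ]] [ 0.492592   -0.27236539  0.042     ]
bore [ 0.49024495 -0.27023698  0.042     ]
rel [-8.10e-02 -2.00e-03  2.58e+00]
```

{"api": "drive_tool", "payload": {"deltas": [{"xyz": [-0.08,0,0.3],"delta_rot": [0,0,-0.06],"hand": 1},{"xyz": [0,0,0.7],"delta_rot": [0,0,0],"hand": 1},{"xyz": [0,0,0.7],"delta_rot": [0,0,0],"hand": 1},{"xyz": [0,0,0.5],"delta_rot": [0,0,0],"hand": 1},{"xyz": [0,0,0.35],"delta_rot": [0,0,0],"hand": 1},{"xyz": [0,0,0],"delta_rot": [0,0,0],"hand": 0.6},{"xyz": [0,0,0],"delta_rot": [0,0,0],"hand": 0.2},{"xyz": [0,0,0],"delta_rot": [0,0,0],"hand": 0},{"xyz": [0,0,0],"delta_rot": [0,0,0],"hand": 0},{"xyz": [0,0,0],"delta_rot": [0,0,0],"hand": 0}]}}

```text
time: 13.3
eef_pos: [0.4931, -0.2713, 0.0939]
tool_rot: [180.0, 0.1, 136.1]
ft_force: [-0.2, -0.8, 6.7]
width: 0.0141
grip_force: 58.5
```

{"api": "drive_tool", "payload": {"deltas": [{"xyz": [0,0,0],"delta_rot": [0,0,0],"hand": 0},{"xyz": [0,0,0],"delta_rot": [0,0,0],"hand": 0}]}}

```text
time: 13.55
eef_pos: [0.4932, -0.2713, 0.0939]
tool_rot: [180.0, 0.1, 136.1]
ft_force: [-0.9, -1.5, 7.2]
width: 0.0144
grip_force: 58.5
```

{"api": "drive_tool", "payload": {"deltas": [{"xyz": [0,0,-0.2],"delta_rot": [0,0,0],"hand": 0},{"xyz": [0,0,-0.4],"delta_rot": [0,0,0],"hand": 0},{"xyz": [0,0,-0.6],"delta_rot": [0,0,0],"hand": 0},{"xyz": [0,0,-0.7],"delta_rot": [0,0,0],"hand": 0},{"xyz": [0,0,-0.6],"delta_rot": [0,0,0],"hand": 0},{"xyz": [0,0,-0.4],"delta_rot": [0,0,0],"hand": 0},{"xyz": [0,0,0],"delta_rot": [0,0,0.98],"hand": 0},{"xyz": [0,0,0],"delta_rot": [0,0,0.98],"hand": 0},{"xyz": [0,0,0],"delta_rot": [0,0,0.98],"hand": 0},{"xyz": [0,0,0],"delta_rot": [0,0,0.98],"hand": 0}]}}

```text
time: 14.8
eef_pos: [0.4925, -0.2708, 0.2679]
tool_rot: [180.0, 0.0, 104.5]
ft_force: [0.1, 0.3, -1.8]
width: 0.0144
grip_force: 58.6
```

{"api": "drive_tool", "payload": {"deltas": [{"xyz": [0,0,0],"delta_rot": [0,0,0.95],"hand": 0},{"xyz": [0,0,0],"delta_rot": [0,0,0],"hand": 0}]}}

```text
time: 15.05
eef_pos: [0.4925, -0.2708, 0.2677]
tool_rot: [180.0, 0.0, 97.2]
ft_force: [0.3, 0.4, -1.9]
width: 0.0141
grip_force: 58.6
```

Run:
```python
from h import *
from cell import manip
s=manip.state();print(s["time"],s["eef_pos"],s["tool_rot"],s["joint_pos"].round(1),s["width"])
c=wrist("w7");e=s["eef_pos"];d=snap("side","s7")
im=np.zeros((600,800,3),np.uint8)
im[:,:440]=cv2.resize(c["pixels"][150:400,230:413],(440,600),interpolation=cv2.INTER_CUBIC)
q=proj(d,e).astype(int);print("side",q)
y0=max(q[1]-40,0);x0=q[0]-48
im[:,440:]=cv2.resize(d["pixels"][y0:y0+160,x0:x0+96],(360,600),interpolation=cv2.INTER_CUBIC);print(x0,y0)
cv2.imwrite("pics/c3.png",im[:,:,::-1])
R=Rot.from_euler("xyz",s["tool_rot"],degrees=True)
for o in([0,0,.089],[.042,0,-.01],[0,.0168,.089],[0,-.0168,.089]): print(o,((proj(c,e+R.apply(o))-[230,150])*2.4).round(1))
```

```text
15.05 [ 0.49250372 -0.27083176  0.26767623] [1.79973933e+02 2.11373429e-02 9.71624478e+01] [-31.9  19.3 101.9   0.   58.7 -39.1] 0.014085328865357525
side [379 109]
331 69
[0, 0, 0.089] [209.7 244.7]
[0.042, 0, -0.01] [210.4 180.2]
[0, 0.0168, 0.089] [276.  244.7]
[0, -0.0168, 0.089] [143.3 244.7]
```

View pics/c3.png

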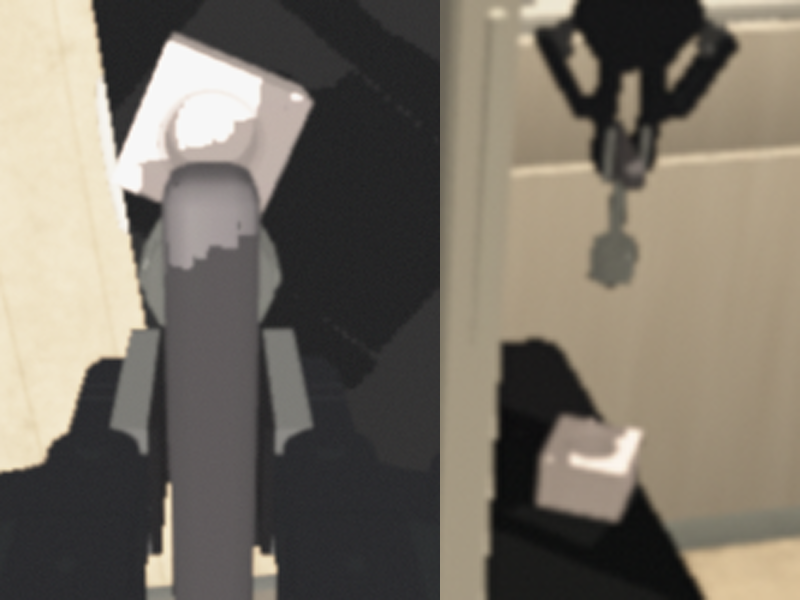

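The view shows the key hanging upright in the grip: bar centred, socket sides at crop columns 140 and 281. The stand is empty at (215,130).

{"api": "drive_tool", "payload": {"deltas": [{"xyz": [0.5,-0.18,0],"delta_rot": [0,0,0],"hand": 0},{"xyz": [0.7,-0.18,0],"delta_rot": [0,0,0],"hand": 0},{"xyz": [0.85,-0.18,0],"delta_rot": [0,0,0],"hand": 0},{"xyz": [0.8,0.1,0],"delta_rot": [0,0,0],"hand": 0},{"xyz": [0.8,0.1,0],"delta_rot": [0,0,0],"hand": 0},{"xyz": [0.8,0.1,0],"delta_rot": [0,0,0],"hand": 0},{"xyz": [0.8,0.1,0],"delta_rot": [0,0,0],"hand": 0},{"xyz": [0.8,0.1,0],"delta_rot": [0,0,0],"hand": 0},{"xyz": [0.8,0.1,0],"delta_rot": [0,0,0],"hand": 0},{"xyz": [0.7,0.3,0],"delta_rot": [0,0,0],"hand": 0}]}}

```text
time: 16.4
eef_pos: [0.4572, 0.183, 0.2673]
tool_rot: [180.0, -0.0, 97.3]
ft_force: [0.5, 0.3, -1.0]
width: 0.0143
grip_force: 58.8
```

{"api": "drive_tool", "payload": {"deltas": [{"xyz": [0.8,0.4,0],"delta_rot": [0,0,0],"hand": 0},{"xyz": [0.8,0.4,0],"delta_rot": [0,0,0],"hand": 0},{"xyz": [0.7,0.3,0],"delta_rot": [0,0,0],"hand": 0},{"xyz": [0.4,0.1,0],"delta_rot": [0,0,0],"hand": 0},{"xyz": [0,0,0],"delta_rot": [0,0,0],"hand": 0},{"xyz": [0,0,0],"delta_rot": [0,0,0],"hand": 0}]}}

```text
time: 17.15
eef_pos: [0.5088, 0.3501, 0.2668]
tool_rot: [-180.0, 0.0, 97.2]
ft_force: [-0.6, -0.3, -1.3]
width: 0.0146
grip_force: 58.8
```

Run:
```python
from h import *
from cell import manip
s=manip.state();print(s["time"],s["eef_pos"],s["tool_rot"],s["joint_pos"].round(1))
print(rel([.5115,.3612,.2209]))
```

```text
17.15 [0.50880374 0.35008909 0.26684984] [-1.79962927e+02  3.13142645e-02  9.71696866e+01] [31.7 23.9 94.7 -0.  61.4 24.6]
[0.179 0.068 0.766]
```

I've now viewed 11 pictures, which is one over the limit of 10, so I won't view any more. From here I'll work from numbers and contact force.

{"api": "drive_tool", "payload": {"deltas": [{"xyz": [0.18,0.068,0.1],"delta_rot": [0,0,0],"hand": 0},{"xyz": [0,0,0.2],"delta_rot": [0,0,0],"hand": 0},{"xyz": [0,0,0.1],"delta_rot": [0,0,0],"hand": 0},{"xyz": [0,0,0],"delta_rot": [0,0,0],"hand": 0}]}}

```text
time: 17.65
eef_pos: [0.5116, 0.3617, 0.242]
tool_rot: [-179.9, 0.0, 97.1]
ft_force: [-0.1, 0.3, -1.4]
width: 0.0145
grip_force: 58.8
```

{"api": "drive_tool", "payload": {"deltas": [{"xyz": [0,0,0.03],"delta_rot": [0,0,0],"hand": 0},{"xyz": [0,0,0.03],"delta_rot": [0,0,0],"hand": 0},{"xyz": [0,0,0],"delta_rot": [0,0,0],"hand": 0}]}}

```text
time: 18.02
eef_pos: [0.5119, 0.3621, 0.2393]
tool_rot: [180.0, -0.0, 97.1]
ft_force: [0.1, -0.4, -2.0]
width: 0.0143
grip_force: 58.8
```

{"api": "drive_tool", "payload": {"deltas": [{"xyz": [-0.014,-0.008,0],"delta_rot": [0,0,0],"hand": 0},{"xyz": [0,0,0.04],"delta_rot": [0,0,0],"hand": 0},{"xyz": [0,0,0.04],"delta_rot": [0,0,0],"hand": 0},{"xyz": [0,0,0],"delta_rot": [0,0,0],"hand": 0}]}}

```text
time: 18.52
eef_pos: [0.5114, 0.3612, 0.2342]
tool_rot: [-180.0, 0.0, 97.1]
ft_force: [0.3, 0.8, -1.5]
width: 0.0147
grip_force: 58.8
```

{"api": "drive_tool", "payload": {"deltas": [{"xyz": [0,0,0.05],"delta_rot": [0,0,0],"hand": 0},{"xyz": [0,0,0.05],"delta_rot": [0,0,0],"hand": 0},{"xyz": [0,0,0],"delta_rot": [0,0,0],"hand": 0}]}}

```text
time: 18.9
eef_pos: [0.5114, 0.3612, 0.2282]
tool_rot: [-180.0, 0.0, 97.1]
ft_force: [0.4, 0.1, -2.0]
width: 0.0142
grip_force: 58.8
```

{"api": "drive_tool", "payload": {"deltas": [{"xyz": [0,0,0.05],"delta_rot": [0,0,0],"hand": 0},{"xyz": [0,0,0.05],"delta_rot": [0,0,0],"hand": 0},{"xyz": [0,0,0],"delta_rot": [0,0,0],"hand": 0}]}}

```text
time: 19.27
eef_pos: [0.5114, 0.3612, 0.2222]
tool_rot: [-180.0, 0.0, 97.1]
ft_force: [0.5, -0.7, -1.0]
width: 0.0143
grip_force: 58.8
```

Run:
```python
from cell import manip
s=manip.state();print(s["eef_pos"],s["tool_rot"],s["ft_force"],s["torque"],s["joint_pos"].round(1))
```

```text
[0.51143181 0.36116973 0.22218913] [-1.79974960e+02  1.06907147e-02  9.71226861e+01] [ 0.49983285 -0.74255927 -1.02400181] [ 0.01280253  0.01446284 -0.00899698] [32.5 27.1 96.3  0.  56.6 25.3]
```

{"api": "drive_tool", "payload": {"deltas": [{"xyz": [0,0,0],"delta_rot": [0,0,0.5],"hand": 0},{"xyz": [0,0,0],"delta_rot": [0,0,0.5],"hand": 0},{"xyz": [0,0,0],"delta_rot": [0,0,0.7],"hand": 0},{"xyz": [0,0,0],"delta_rot": [0,0,0.7],"hand": 0},{"xyz": [0,0,0],"delta_rot": [0,0,0.7],"hand": 0},{"xyz": [0,0,0],"delta_rot": [0,0,0.7],"hand": 0},{"xyz": [0,0,0],"delta_rot": [0,0,0.7],"hand": 0},{"xyz": [0,0,0],"delta_rot": [0,0,0.7],"hand": 0},{"xyz": [0,0,0],"delta_rot": [0,0,0.7],"hand": 0},{"xyz": [0,0,0],"delta_rot": [0,0,0.7],"hand": 0}]}}

```text
time: 20.52
eef_pos: [0.5114, 0.3613, 0.2226]
tool_rot: [-180.0, 0.0, 44.1]
ft_force: [-0.3, 0.9, -2.1]
width: 0.0146
grip_force: 58.8
```

Run:
```python
from cell import manip
s=manip.state();print(s["eef_pos"],s["tool_rot"],s["ft_force"],s["torque"],s["joint_pos"].round(1))
```

```text
[0.51142533 0.36133647 0.22257672] [-1.79990998e+02  2.90517447e-03  4.41484187e+01] [-0.27417884  0.87970424 -2.13318191] [0.13901886 0.27888167 0.17681472] [32.5 27.1 96.3  0.  56.6 78.3]
```

{"api": "drive_tool", "payload": {"deltas": [{"xyz": [0,0,0],"delta_rot": [0,0,0.5],"hand": 0},{"xyz": [0,0,0],"delta_rot": [0,0,0.5],"hand": 0},{"xyz": [0,0,0],"delta_rot": [0,0,0.5],"hand": 0},{"xyz": [0,0,0],"delta_rot": [0,0,0.4],"hand": 0},{"xyz": [0,0,0],"delta_rot": [0,0,0],"hand": 0}]}}

```text
time: 21.15
eef_pos: [0.5114, 0.3613, 0.2226]
tool_rot: [-180.0, 0.0, 29.1]
ft_force: [-0.5, -0.3, -1.2]
width: 0.0143
grip_force: 58.8
```

Run:
```python
from cell import manip
s=manip.state();print(s["eef_pos"],s["tool_rot"],s["ft_force"],s["torque"])
```

```text
[0.51142915 0.36132256 0.22256109] [-1.79990513e+02  6.83211690e-03  2.91442890e+01] [-0.51656611 -0.27848547 -1.18854034] [0.20760573 0.25269697 0.1005578 ]
```

{"api": "drive_tool", "payload": {"deltas": [{"xyz": [0,0,0],"delta_rot": [0,0,0.35],"hand": 0},{"xyz": [0,0,0],"delta_rot": [0,0,0.35],"hand": 0},{"xyz": [0,0,0],"delta_rot": [0,0,0.3],"hand": 0},{"xyz": [0,0,0],"delta_rot": [0,0,0],"hand": 0}]}}

```text
time: 21.65
eef_pos: [0.5115, 0.3613, 0.2226]
tool_rot: [-180.0, 0.0, 21.2]
ft_force: [-1.3, 1.2, -0.6]
width: 0.0144
grip_force: 58.8
```

Run:
```python
from cell import manip
s=manip.state();print(s["eef_pos"],s["tool_rot"],s["ft_force"],s["torque"])
```

```text
[0.51148401 0.36130696 0.22255564] [-1.79992642e+02  3.20391965e-03  2.12043620e+01] [-1.27442293  1.22214887 -0.61041991] [0.17043887 0.27551479 0.06780031]
```

{"api": "drive_tool", "payload": {"deltas": [{"xyz": [0,0,0],"delta_rot": [0,0,0.25],"hand": 0},{"xyz": [0,0,0],"delta_rot": [0,0,0.25],"hand": 0}]}}

```text
time: 21.9
eef_pos: [0.5115, 0.3613, 0.2225]
tool_rot: [-180.0, 0.0, 17.0]
ft_force: [-1.0, 1.6, 0.3]
width: 0.0142
grip_force: 58.8
```

Run:
```python
from cell import manip
s=manip.state();print(s["eef_pos"],s["tool_rot"],s["ft_force"],s["torque"])
```

```text
[0.51152327 0.36127831 0.22251557] [-1.79997346e+02  2.22918045e-03  1.70199531e+01] [-1.02043651  1.55632656  0.26627567] [0.22424151 0.26087152 0.12925904]
```

{"api": "drive_tool", "payload": {"deltas": [{"xyz": [0,0,0],"delta_rot": [0,0,0.3],"hand": 0},{"xyz": [0,0,0],"delta_rot": [0,0,0.3],"hand": 0}]}}

```text
time: 22.15
eef_pos: [0.5116, 0.3613, 0.2225]
tool_rot: [-180.0, -0.0, 12.2]
ft_force: [-1.7, 0.9, -0.6]
width: 0.0141
grip_force: 58.8
```

```bash
cat > st.py <<'E'
from cell import manip
s=manip.state();print(s["time"],s["eef_pos"].round(4),s["tool_rot"].round(2),s["ft_force"].round(1),s["torque"].round(3),s["joint_pos"].round(1))
E
python3 st.py
```

```text
22.15 [0.5116 0.3613 0.2225] [-1.800e+02 -1.000e-02  1.219e+01] [-1.7  0.9 -0.6] [0.213 0.313 0.131] [ 32.5  27.1  96.3  -0.   56.6 110.3]
```

{"api": "drive_tool", "payload": {"deltas": [{"xyz": [0,0,0],"delta_rot": [0,0,0.4],"hand": 0},{"xyz": [0,0,0],"delta_rot": [0,0,0.4],"hand": 0}]}}

```text
time: 22.4
eef_pos: [0.5117, 0.3613, 0.2225]
tool_rot: [180.0, -0.0, 5.8]
ft_force: [-2.3, 1.0, -0.2]
width: 0.0144
grip_force: 59.6
```

```bash
python3 st.py
python3 - <<'E'
from h import *
d=snap("side","s8");b=load("s1");w=wrist("w8")
print("side tip open/home",proj(d,[.5565,.344,.122]),proj(d,[.5115,.312,.122]),"wrist",proj(w,[.5565,.344,.122]),proj(w,[.5115,.312,.122]))
for X in([.5565,.344,.122],[.552,.346,.122],[.545,.349,.122]):
    x,y=proj(d,X).round().astype(int);print("side",d["pixels"][y,x],b["pixels"][y,x])
    x,y=proj(w,X).round().astype(int);print("wrist",w["pixels"][y-1:y+2,x-1:x+2].mean((0,1)))
E
```

```text
22.4 [0.5117 0.3613 0.2225] [ 1.80e+02 -1.00e-02  5.78e+00] [-2.3  1.  -0.2] [0.196 0.273 0.415] [ 32.5  27.1  96.3  -0.   56.6 116.7]
side tip open/home [352.03751947 347.14299365] [378.37191012 333.19983592] wrist [350.90211162 180.9201371 ] [391.13308304 255.20156515]
side [160 152 138] [176 171 155]
wrist [180.11111111 175.33333333 168.11111111]
side [160 152 139] [219 215 195]
wrist [184.22222222 178.66666667 171.77777778]
side [167 157 139] [227 225 204]
wrist [188.         182.44444444 174.22222222]
```

{"api": "drive_tool", "payload": {"deltas": [{"xyz": [0,0,0],"delta_rot": [0,0,0.25],"hand": 0},{"xyz": [0,0,0],"delta_rot": [0,0,0],"hand": 0}]}}

```text
time: 22.75
eef_pos: [0.5116, 0.3613, 0.2225]
tool_rot: [-180.0, -0.0, 3.9]
ft_force: [-0.5, 1.2, -0.9]
width: 0.0141
grip_force: 59.8
```

```bash
python3 st.py
python3 - <<'E'
from h import *
w=wrist("w9");t=load("w8")
# bright steel tongue line on the home side: sample profile across the tongue at 40 mm from the axis, z .122
for ang in range(-120,-20,5):
    a=np.radians(ang);X=[.5115+.044*np.cos(a),.3612+.044*np.sin(a),.122]
    x,y=proj(w,X).round().astype(int);print(ang,x,y,w["pixels"][y,x])
E
```

```text
22.75 [0.5116 0.3613 0.2225] [-180.    -0.     3.9] [-0.5  1.2 -0.9] [0.233 0.284 0.382] [ 32.5  27.1  96.3   0.   56.6 118.6]
-120 371 283 [246 245 242]
-115 374 279 [247 246 244]
-110 377 274 [243 239 231]
-105 379 269 [247 246 243]
-100 381 264 [243 240 232]
-95 383 258 [142 142 134]
-90 384 253 [134 134 127]
-85 384 247 [133 132 125]
-80 384 241 [182 174 162]
-75 384 235 [185 178 165]
-70 382 230 [181 174 161]
-65 381 224 [188 180 167]
-60 379 219 [189 181 170]
-55 376 214 [162 155 146]
-50 373 209 [162 156 146]
-45 369 204 [161 155 144]
-40 365 199 [166 160 150]
-35 361 195 [184 179 171]
-30 356 192 [177 172 164]
-25 350 188 [181 176 169]
```

The tongue is home: steel-grey pixels sit at −95° to −85° from the hex axis, and the torque stepped up at the stop. I'll ease back and lift the key off.

{"api": "drive_tool", "payload": {"deltas": [{"xyz": [0,0,0],"delta_rot": [0,0,-0.3],"hand": 0},{"xyz": [0,0,0],"delta_rot": [0,0,-0.3],"hand": 0},{"xyz": [0,0,-0.1],"delta_rot": [0,0,0],"hand": 0},{"xyz": [0,0,-0.2],"delta_rot": [0,0,0],"hand": 0},{"xyz": [0,0,-0.3],"delta_rot": [0,0,0],"hand": 0},{"xyz": [0,0,-0.3],"delta_rot": [0,0,0],"hand": 0},{"xyz": [0,0,0],"delta_rot": [0,0,0],"hand": 0}]}}

```text
time: 23.68
eef_pos: [0.5126, 0.3619, 0.2792]
tool_rot: [-179.9, -0.2, 8.7]
ft_force: [0.5, 0.1, -2.6]
width: 0.0144
grip_force: 61.0
```

```bash
python3 st.py
python3 - <<'E'
from h import *
for X in([.445,.17,.275],[.445,-.12,.275],[.4926,-.2724,.275]):print(rel(X))
w=wrist("w10")
# key bar: grey low-saturation strip; check where bar front end and socket lie
from cell import manip
s=manip.state();R=Rot.from_euler("xyz",s["tool_rot"],degrees=True);e=s["eef_pos"]
for o in([0,0,.089],[.042,0,-.007]):print(proj(w,e+R.apply(o)).round(1))
E
```

```text
23.675 [0.5126 0.3619 0.2792] [-179.9    -0.23    8.71] [ 0.5  0.1 -2.6] [ 0.016  0.033 -0.029] [ 32.5  24.   92.8  -0.   63.  113.7]
[-1.598  2.99   0.059]
[-2.331  7.768  0.048]
[-1.931 10.399  0.045]
[316.1 254.2]
[315.  226.4]
```

{"api": "drive_tool", "payload": {"deltas": [{"xyz": [-0.3,0.4,0],"delta_rot": [0,0,0],"hand": 0},{"xyz": [-0.4,0.8,0],"delta_rot": [0,0,0],"hand": 0},{"xyz": [-0.45,0.9,0],"delta_rot": [0,0,0],"hand": 0},{"xyz": [-0.45,0.9,0],"delta_rot": [0,0,0],"hand": 0},{"xyz": [-0.15,0.9,0],"delta_rot": [0,0,0],"hand": 0},{"xyz": [-0.15,0.9,0],"delta_rot": [0,0,0],"hand": 0},{"xyz": [-0.15,0.9,0],"delta_rot": [0,0,0],"hand": 0},{"xyz": [-0.15,0.9,0],"delta_rot": [0,0,0],"hand": 0},{"xyz": [-0.13,0.9,0],"delta_rot": [0,0,0],"hand": 0},{"xyz": [0.1,0.8,0],"delta_rot": [0,0,0],"hand": 0}]}}

```text
time: 24.98
eef_pos: [0.4539, -0.1531, 0.2763]
tool_rot: [-180.0, 0.0, 8.7]
ft_force: [0.4, -0.4, -0.7]
width: 0.0143
grip_force: 60.9
```

{"api": "drive_tool", "payload": {"deltas": [{"xyz": [0.1,0.8,0],"delta_rot": [0,0,0],"hand": 0},{"xyz": [0.1,0.7,0],"delta_rot": [0,0,0],"hand": 0},{"xyz": [0.1,0.4,0],"delta_rot": [0,0,0],"hand": 0},{"xyz": [0,0,0],"delta_rot": [0,0,0],"hand": 0},{"xyz": [0,0,0],"delta_rot": [0,0,0],"hand": 0}]}}

```text
time: 25.6
eef_pos: [0.4894, -0.2606, 0.276]
tool_rot: [-179.9, 0.0, 8.7]
ft_force: [-0.3, 0.3, -0.2]
width: 0.0145
grip_force: 60.9
```

```bash
python3 st.py
python3 - <<'E'
from h import *
print(rel([.4925,-.2715,.0939]))
# tongue + rack check now the arm is away
d=snap("side","s9");t=snap("top","t9");b=load("top0")
for ang in(-110,-90,-70,-45,-25,-21):
    a=np.radians(ang);X=[.5115+.044*np.cos(a),.3612+.044*np.sin(a),.122]
    x,y=proj(t,X).round().astype(int);print(ang,t["pixels"][y,x],b["pixels"][y,x])
E
```

```text
25.6 [ 0.4894 -0.2606  0.276 ] [-1.7995e+02  5.0000e-02  8.7100e+00] [-0.3  0.3 -0.2] [ 0.066  0.006 -0.013] [-31.2  18.3 102.2   0.   59.6  50.1]
[0.027 0.19  3.035]
-110 [234 227 217] [144 138 135]
-90 [197 194 187] [221 214 209]
-70 [201 194 186] [142 136 133]
-45 [240 234 229] [223 217 212]
-25 [179 172 167] [182 178 173]
-21 [61 57 57] [181 178 171]
```

{"api": "drive_tool", "payload": {"deltas": [{"xyz": [0.03,0.198,0.2],"delta_rot": [0,0,0],"hand": 0},{"xyz": [0,0,0.6],"delta_rot": [0,0,0],"hand": 0},{"xyz": [0,0,0.6],"delta_rot": [0,0,0],"hand": 0},{"xyz": [0,0,0.5],"delta_rot": [0,0,0],"hand": 0},{"xyz": [0,0,0.3],"delta_rot": [0,0,0],"hand": 0},{"xyz": [0,0,0],"delta_rot": [0,0,0],"hand": 0},{"xyz": [0,0,0],"delta_rot": [0,0,0],"hand": 0}]}}

```text
time: 26.58
eef_pos: [0.4938, -0.273, 0.1449]
tool_rot: [180.0, -0.0, 8.7]
ft_force: [1.1, 0.6, -1.4]
width: 0.0147
grip_force: 61.0
```

```bash
python3 st.py
python3 - <<'E'
from h import *
print(rel([.4927,-.272,.0939]))
E
```

```text
26.575 [ 0.4938 -0.273   0.1449] [ 1.7998e+02 -2.0000e-02  8.7300e+00] [ 1.1  0.6 -1.4] [-0.04   0.054 -0.065] [-32.   28.  108.5  -0.   43.5  49.3]
[-0.016 -0.019  0.85 ]
```

{"api": "drive_tool", "payload": {"deltas": [{"xyz": [-0.016,-0.019,0],"delta_rot": [0,0,0],"hand": 0},{"xyz": [0,0,0.1],"delta_rot": [0,0,0],"hand": 0},{"xyz": [0,0,0.1],"delta_rot": [0,0,0],"hand": 0},{"xyz": [0,0,0.05],"delta_rot": [0,0,0],"hand": 0},{"xyz": [0,0,0],"delta_rot": [0,0,0],"hand": 0}]}}

```text
time: 27.2
eef_pos: [0.4922, -0.2716, 0.1291]
tool_rot: [-180.0, 0.0, 8.7]
ft_force: [-0.7, 0.1, -1.3]
width: 0.0142
grip_force: 61.0
```

{"api": "drive_tool", "payload": {"deltas": [{"xyz": [0,0,0.06],"delta_rot": [0,0,0],"hand": 0},{"xyz": [0,0,0.06],"delta_rot": [0,0,0],"hand": 0},{"xyz": [0,0,0],"delta_rot": [0,0,0],"hand": 0}]}}

```text
time: 27.58
eef_pos: [0.4922, -0.2716, 0.1219]
tool_rot: [-180.0, 0.0, 8.7]
ft_force: [-0.3, -0.4, -0.9]
width: 0.0142
grip_force: 61.0
```

{"api": "drive_tool", "payload": {"deltas": [{"xyz": [0,0,0.1],"delta_rot": [0,0,0],"hand": 0},{"xyz": [0,0,0.1],"delta_rot": [0,0,0],"hand": 0},{"xyz": [0,0,0],"delta_rot": [0,0,0],"hand": 0}]}}

```text
time: 27.95
eef_pos: [0.492, -0.2715, 0.1096]
tool_rot: [-180.0, 0.0, 8.7]
ft_force: [-0.4, -0.3, -0.5]
width: 0.0143
grip_force: 61.0
```

Going in freely; about 15.7 mm remain.

{"api": "drive_tool", "payload": {"deltas": [{"xyz": [0,0,0.1],"delta_rot": [0,0,0],"hand": 0},{"xyz": [0,0,0.1],"delta_rot": [0,0,0],"hand": 0},{"xyz": [0,0,0.05],"delta_rot": [0,0,0],"hand": 0},{"xyz": [0,0,0],"delta_rot": [0,0,0],"hand": 0}]}}

```text
time: 28.45
eef_pos: [0.4922, -0.2716, 0.095]
tool_rot: [-180.0, 0.0, 8.7]
ft_force: [0.5, 0.1, -1.1]
width: 0.0141
grip_force: 61.0
```

```bash
python3 st.py
```

```text
28.45 [ 0.4922 -0.2716  0.095 ] [-1.7998e+02  2.0000e-02  8.7200e+00] [ 0.5  0.1 -1.1] [0.002 0.029 0.034] [-32.   32.1 110.5   0.   37.4  49.3]
```

{"api": "drive_tool", "payload": {"deltas": [{"xyz": [0,0,0.015],"delta_rot": [0,0,0],"hand": 0},{"xyz": [0,0,0],"delta_rot": [0,0,0],"hand": 0.4},{"xyz": [0,0,0],"delta_rot": [0,0,0],"hand": 0.7},{"xyz": [0,0,0],"delta_rot": [0,0,0],"hand": 0.7},{"xyz": [0,0,0],"delta_rot": [0,0,0],"hand": 0.7},{"xyz": [0,0,-0.2],"delta_rot": [0,0,0],"hand": 0.7},{"xyz": [0,0,-0.5],"delta_rot": [0,0,0],"hand": 0.7},{"xyz": [0,0,-0.7],"delta_rot": [0,0,0],"hand": 0.7},{"xyz": [0,0,-0.7],"delta_rot": [0,0,0],"hand": 0.7},{"xyz": [0,0,-0.4],"delta_rot": [0,0,0],"hand": 0.7}]}}

```text
time: 29.7
eef_pos: [0.4929, -0.272, 0.2476]
tool_rot: [179.9, -0.1, 8.7]
ft_force: [0.6, -0.9, -0.7]
width: 0.0598
grip_force: 0.0
```

```bash
python3 st.py
python3 - <<'E'
from h import *
c=wrist("w11");p=c["pixels"]
q=proj(c,[.4925,-.272,.101]);print(q)
# bar mask: neutral grey, darker than stand, brighter than worktop
x0,y0=(q-70).astype(int);g=p[y0:y0+140,x0:x0+140];m=((g.max(2)>75)&(g.max(2)<175)&(np.ptp(g.astype(int),axis=2)<16)).astype(np.uint8)
n,l,st,ce=cv2.connectedComponentsWithStats(m)
for i in range(1,n):
    if st[i,4]>80:
        k=cv2.findContours((l==i).astype(np.uint8),0,1)[0][0];r=cv2.minAreaRect(k);b=cv2.boxPoints(r)+[x0,y0]
        P=np.array([onz(c,v,.101) for v in b]);print(st[i,4],P.mean(0).round(4),[np.linalg.norm(P[j]-P[j+1]).round(3) for j in(0,1)])
d=snap("side","s12");t=load("top0")
def caps(c,roi):
    x0,y0,x1,y1=roi;h=cv2.cvtColor(np.ascontiguousarray(c["pixels"][y0:y1,x0:x1]),cv2.COLOR_RGB2HSV)
    m=((h[...,1]>110)&(h[...,2]>60)&((h[...,0]>100)|(h[...,0]<8))).astype(np.uint8)
    n,l,s,ce=cv2.connectedComponentsWithStats(m);return [(ce[i]+[x0,y0]).round(1).tolist() for i in range(1,n) if s[i,4]>5]
u=snap("top","t12");C=caps(u,(170,270,280,330));print(C)
if len(C)==4: print(np.mean([onz(u,v,.128) for v in C],0))
E
```

```text
29.7 [ 0.4929 -0.272   0.2476] [ 1.7989e+02 -1.3000e-01  8.7200e+00] [ 0.6 -0.9 -0.7] [ 0.061 -0.009  0.014] [-32.   20.5 103.2  -0.   56.1  49.3]
[315.37092842 230.33546118]
2143 [ 0.4966 -0.2682  0.101 ] [np.float64(0.077), np.float64(0.052)]
[[226.2, 283.6], [203.9, 285.7], [215.2, 295.8], [240.0, 294.0]]
[0.50909242 0.24597656 0.128     ]
```

Run:
```python
from h import *
c=load("w11");g=c["pixels"].max(2)
for z in(.101,):
  for yaw in(8.7,):
    a=np.radians(yaw);u=np.array([np.cos(a),np.sin(a),0]);v=np.array([-u[1],u[0],0]);o=np.array([.4925,-.272,z])
    f=lambda X:int(g[tuple(proj(c,X).round().astype(int)[::-1])])
    print("along",[(s,f(o+u*s/1e3)) for s in range(-56,57,4)])
    for e in(-38,-30,30,38):print("across",e,[(s,f(o+u*e/1e3+v*s/1e3)) for s in range(-16,17,2)])
```

```text
along [(-56, 237), (-52, 240), (-48, 240), (-44, 242), (-40, 219), (-36, 166), (-32, 168), (-28, 169), (-24, 170), (-20, 170), (-16, 172), (-12, 173), (-8, 174), (-4, 130), (0, 96), (4, 98), (8, 97), (12, 98), (16, 97), (20, 98), (24, 98), (28, 97), (32, 97), (36, 99), (40, 97), (44, 150), (48, 38), (52, 37), (56, 36)]
across -38 [(-16, 239), (-14, 240), (-12, 241), (-10, 241), (-8, 240), (-6, 203), (-4, 156), (-2, 161), (0, 160), (2, 160), (4, 159), (6, 222), (8, 240), (10, 239), (12, 240), (14, 240), (16, 240)]
across -30 [(-16, 240), (-14, 240), (-12, 240), (-10, 241), (-8, 237), (-6, 129), (-4, 152), (-2, 168), (0, 168), (2, 168), (4, 152), (6, 184), (8, 238), (10, 239), (12, 239), (14, 238), (16, 237)]
across 30 [(-16, 195), (-14, 196), (-12, 194), (-10, 195), (-8, 186), (-6, 100), (-4, 95), (-2, 99), (0, 98), (2, 97), (4, 95), (6, 108), (8, 181), (10, 195), (12, 195), (14, 195), (16, 194)]
across 38 [(-16, 80), (-14, 135), (-12, 162), (-10, 170), (-8, 173), (-6, 125), (-4, 94), (-2, 97), (0, 97), (2, 98), (4, 96), (6, 102), (8, 195), (10, 196), (12, 197), (14, 193), (16, 130)]
```

The bar spans 82 mm at the parked height and is centred within about 2 mm along its length and 1 mm across it, so the key is upright in its stand. Handing in.

```bash
python3 -c "
from cell import job
print(job.close_job())"
```

```text
the job is handed in; nothing more can be done
None
```

The rack is in the nest, the tongue is turned home over it, the key is upright in its stand, and the job is handed in at about 30 s with no verdict returned; the cups and dish were not re-measured, and I viewed 11 pictures against the limit of 10.

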